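# Turn the drying plate up four clicks and start it

### The arm

A 6-joint arm with a two-finger parallel gripper is mounted at the origin on the work surface. World frame = base frame: x ahead of the robot, y to its left, z up, the work surface at z = 0. Lengths are in mm, angles in degrees, forces in N, time in s.
With the tool pointing down it reaches from about 350 to 850 mm from the base axis. Payload 8.1 kg.
Tool frame: the origin (TCP) lies where the fingers leave the gripper's body, on its centre line; the fingertips stand 73 mm ahead of it and the grasp point (between the pads) lies 54 mm ahead of it; z points along the fingers, y is the line along which they close (so a half turn about z gives the same grasp; the last joint's range is limited). The gripper opens to 85 mm and grips with 20 to 120 N. Pads are 22 mm wide; open, the fingers measure 114 mm over their backs; the gripper's body (76 mm by 85 mm) begins 54 mm behind the grasp point. The pads swing forward as they close: fully open they stand 13 mm farther back than shut.
Start: joints at [70.852, 7.471, 85.268, -0, 87.261, -4.893], TCP at [147.722, 581.536, 303.892] pointing down, gripper open.
Joint ranges: [-169.43, 169.43], [-51.17, 129.36], [1.28, 143.12], [-76.62, 256.62], [0, 156.53], [-152.29, 152.29]. Speed limits (degrees/s): [136.94, 136.94, 159.86, 180, 180, 180].

### API

Orientations are given as [roll, pitch, yaw] about the fixed x, y, z axes, in that order (R = Rz(yaw) Ry(pitch) Rx(roll)).
In Python, from bench import sense, optics, r gives the robot as it stands.
- The arm moves only by the tool servo_tool, never from a script. Its argument "plan" is a list that holds one entry, the list of rows, each a list of 5 numbers: the shift along the world's x, y, z in m, then the turn about the world's z in degrees, then the finger opening in m, from 0 to 0.0854. A call has 1 to 10 rows; each row shifts and turns the commanded pose from where the row before left it; what a row does not reach is not made up. A row lasts 1/10 s, in which the tool goes at most 50 mm and 8.59 degrees, less where a joint would pass 70% of its speed; a pose out of reach is approached as far as the arm can. A call is refused whole if a number of a shift passes 0.05 or a number of a turn 8.59, either way. A call with a gripper value outside its range is refused whole. The fingers move at their own pace and stop on an object; "force" is the grip in N (left out, the last holds). Time passes only in rows, so rows that do not move let the fingers close. It gives the time, the measured TCP pose, the force, the opening and the grip force at its end, in the units of the state.
- sense(): the state, without advancing time (a new reading comes with each control period).
- optics.snapshot(name): name is "side" or "top"; returns a dict with "frame" (384x512x3 uint8, blue, green, red), "fx", "fy", "cx", "cy" (pixels), "cam_to_world" (4x4, takes a point from camera to world coordinates). Camera axes: x right, y down, z forward; pixel columns grow to the right and rows downward; lengths in mm; the calibration is good to about 2 mm. A picture is of the moment at which its call begins. There is no depth.
- r.hand_in(): hands the job in; it is judged then, once.
The state is a dict: "time": time; "joint_pos": joint angles; "qd": joint speeds; "joint_efforts": joint torques, N m; "tool_pos": TCP position; "tcp_rot": TCP orientation; "ft_force": force on the tool from outside, world axes, zero at the start; "wrist_torque": the same for the moment, N m; "finger_gap": finger opening in mm; "grip_force": force on a finger pad.
Only numpy, scipy, OpenCV 4.12 (cv2) and the standard library are available. Lean on these libraries where they do the work, as an engineer would, in place of code of your own. Each camera call takes 0.05 s, during which the arm holds its last target. There are 200 camera calls.

### The job

The painted tiles are drying too slowly. With a fingertip, push the bar of the drying plate's heat dial round clockwise exactly four clicks from where it stands, without gripping the dial; then press the start key beside it right down and let it go. Leave the tiles, the paint pot and the tape roll where they are.

Things in the scene. Friction and masses are not known exactly. Their poses are not given: they have to be found in the camera images.
- dryer: Drying plate, white housing 290 (x) by 350 (y) mm, fixed to the desk. Origin: centre of its underside; z up, x from the control deck towards the heated plate. The deck, along its -x edge, is flat, 60 mm above the desk; dial axis at x -90, y -65, start key at x -90, y +75 mm. Behind it an aluminium plate (178 by 322 mm, centre x +43, top 66 mm above the desk) carries two tiles.
- heat_dial (a joint): Heat dial angle, rad; grows CLOCKWISE seen from above (hotter), 0 = off. Ten click stops 24 degrees (0.419 rad) apart from 0 to 3.770, end stops beyond; starts at rest in one of the first four. Leaving a stop takes about 0.13 N m (5 N at 25 mm from the axis); past half-way it snaps by itself into the next stop, ahead of the finger, and stays there. It cannot be lifted.
- dial_center (a point): Point on the dial's axis at the top of its skirt, 73 mm above the desk. The dial has a round grey skirt 60 mm across, 10 mm thick, and across its middle an upright black finger bar 56 mm long, 12 mm wide, 20 mm high (top 93 mm above the desk). This frame turns with the dial: x along the bar to the pointer end, z up.
- dial_pointer (a point): Pointer end of the dial's bar, on its top edge, 28 mm from the axis; a thin white line runs along the bar's top from the axis to this end, the other end is plain. On the deck round the dial are ten flat marks 38 mm from the axis, one per click stop: a dot at off, then bars that grow longer.
- start_key_top (a point): Centre of the top of the start key, a round white spring push key 24 mm across in a grey collar 40 mm across; its top stands 81 mm above the desk, the collar's top 72 mm.
- start_key (a joint): How far the start key is pressed, in m: 0 released, 0.005 fully down. It takes about 1.5 N to start and 5 N to hold fully down; it springs back when let go.
- tile_a: Loose wooden picture tile, 88 by 88 by 12 mm, blue, drying on the heated plate. Origin: centre of its underside.
- tile_b: Loose wooden picture tile, 88 by 88 by 12 mm, yellow, drying on the heated plate. Origin: centre of its underside.
- paint_pot: Loose closed paint pot, 57 mm across, 60 mm high, on the desk beside the drying plate on the dial's side. Origin: centre of its underside.
- tape_roll: Loose roll of tape lying flat, 76 mm across, 19 mm high, on the desk beside the drying plate on the key's side. Origin: centre of its underside.
There are look-alikes about, which are no part of the job. What is shaped like the tile_a but pink or red is not meant.

How it is judged (in metres and radians):
On the way, in this order (a step that is already met when the one before it is completed fails the run):
1. the dial has been turned clockwise four clicks from its start (distance of dial_pointer from where it was at the start of the episode between 0.0392 and 0.0439 m and value of joint heat_dial between 1.508 and 3.1 rad and velocity of joint heat_dial between -0.1 and 0.1 rad/s), for 0.3 s.
2. the start key is pressed down, with the dial still four clicks up (value of joint start_key above 0.004 m and distance of dial_pointer from where it was at the start of the episode between 0.0392 and 0.0439 m and value of joint heat_dial between 1.508 and 3.1 rad), for 0.05 s.
At the end, for the whole second after the job is handed in: The dial rests in the click stop four clicks (1.676 rad, within 0.3 of a click) clockwise of where it started, the start key has been pressed at least 4 of its 5 mm and has sprung back (within 1 mm), and both tiles, the paint pot and the tape roll are at rest within 15 mm of where they stood (distance of dial_pointer from where it was at the start of the episode between 0.0392 and 0.0439 m and value of joint heat_dial between 1.508 and 3.1 rad and velocity of joint heat_dial between -0.05 and 0.05 rad/s and value of joint start_key below 0.001 m and distance of each of tile_a, tile_b, paint_pot, tape_roll from where it was at the start of the episode below 0.015 m and linear speed of each of tile_a, tile_b, paint_pot, tape_roll below 0.02 m/s); the robot touches nothing.
It fails at once if the arm or the gripper's body, not the fingers, pushes the dial or the key (contact force between the arm and heat_dial above 2 N or contact force between the arm and start_key above 2 N).
It fails at once if the dial is gripped or forced: more than 25 N between the fingers and the dial (contact force between the fingers and heat_dial above 25 N).
It fails at once if the start key is pressed while the dial is not four clicks up (value of joint start_key above 0.0025 m and not (distance of dial_pointer from where it was at the start of the episode between 0.0392 and 0.0439 m and value of joint heat_dial between 1.508 and 3.1 rad)).
It fails at once if a tile, the paint pot or the tape roll is shoved or lifted (more than 15 mm) (distance of any of tile_a, tile_b, paint_pot, tape_roll from where it was at the start of the episode above 0.015 m).
It also fails if it takes over 48 s, if anything falls off the work surface, if the arm or the gripper's body presses on something with over 40 N, if the wrist force passes 120 N, or if a joint passes its speed limit or range.

## Working session

There is one attempt and no reset: what is moved stays moved. The work goes in short steps, Python scripts to look and compute and a tool call to move; the robot and the scene stay as the last step left them, time stands still between calls to the robot, and variables do not carry over. Pictures are saved under pics/ and viewed, at most 10 in all, crops included, and the job is handed in when it is done.

Besides the shell and the picture viewer there is one more tool, called after "Request:" by a JSON object that holds its "name" and its "arguments". servo_tool: Moves the arm, as the interface text tells. Its arguments: {"type":"object","properties":{"plan":{"type":"array"},"force":{"type":"number"}},"required":["plan"]}

```bash
mkdir -p pics; cat > h.py <<'E'
import numpy as np,cv2
from bench import sense,optics,r
def snap(n,f=None):
    s=optics.snapshot(n)
    if f: cv2.imwrite('pics/'+f,s['frame'])
    return s
def ray(s,u,v,z):
    T=np.array(s['cam_to_world']);d=T[:3,:3]@[(u-s['cx'])/s['fx'],(v-s['cy'])/s['fy'],1]
    o=T[:3,3];return o+d*(z-o[2])/d[2]
def proj(s,p):
    T=np.array(s['cam_to_world']);c=T[:3,:3].T@(np.array(p)-T[:3,3])
    return s['fx']*c[0]/c[2]+s['cx'],s['fy']*c[1]/c[2]+s['cy']
E
python3 - <<'E'
from h import *
a=snap('top','t0.png');b=snap('side','s0.png')
cv2.imwrite('pics/t0x.png',cv2.resize(a['frame'],(800,600)))
for s in(a,b):print(s['fx'],s['cx'],s['cy'],np.round(s['cam_to_world'],3))
print(sense())
E
```

```text
348.1592461886796 252.05093122509285 182.25457803823863 [[-6.00000e-03 -9.82000e-01  1.87000e-01  3.96049e+02]
 [-1.00000e+00  3.00000e-03 -1.50000e-02 -2.14600e+01]
 [ 1.40000e-02 -1.87000e-01 -9.82000e-01  9.16881e+02]
 [ 0.00000e+00  0.00000e+00  0.00000e+00  1.00000e+00]]
499.6659704865439 253.48474409756577 194.72044021166676 [[ 9.910000e-01 -8.800000e-02  1.010000e-01  4.073320e+02]
 [-1.330000e-01 -7.480000e-01  6.500000e-01 -9.200350e+02]
 [ 1.800000e-02 -6.580000e-01 -7.530000e-01  1.105287e+03]
 [ 0.000000e+00  0.000000e+00  0.000000e+00  1.000000e+00]]
{'time': 0.1, 'joint_pos': array([ 7.08516254e+01,  7.51094944e+00,  8.53226388e+01, -9.14635628e-04,
        8.72604180e+01, -4.89173286e+00]), 'qd': array([-0.00178279, -0.03990863, -0.14956262,  0.02336768,  0.0072965 ,
       -0.01987842]), 'joint_efforts': array([ 8.56979314e-04, -5.70950782e+01, -5.01940405e+01, -2.60245597e-04,
        8.16624379e-03, -4.63471480e-06]), 'tool_pos': array([147.60875123, 581.18345926, 302.95130718]), 'tcp_rot': array([-1.79906258e+02, -7.10601637e-03,  1.65743397e+02]), 'ft_force': array([ 0.24566705, -0.09556805, -0.04145336]), 'wrist_torque': array([-0.02804223,  0.02730349,  0.01398626]), 'grip_force': 0.0, 'finger_gap': 85.30814268906857}
```

View pics/t0x.png

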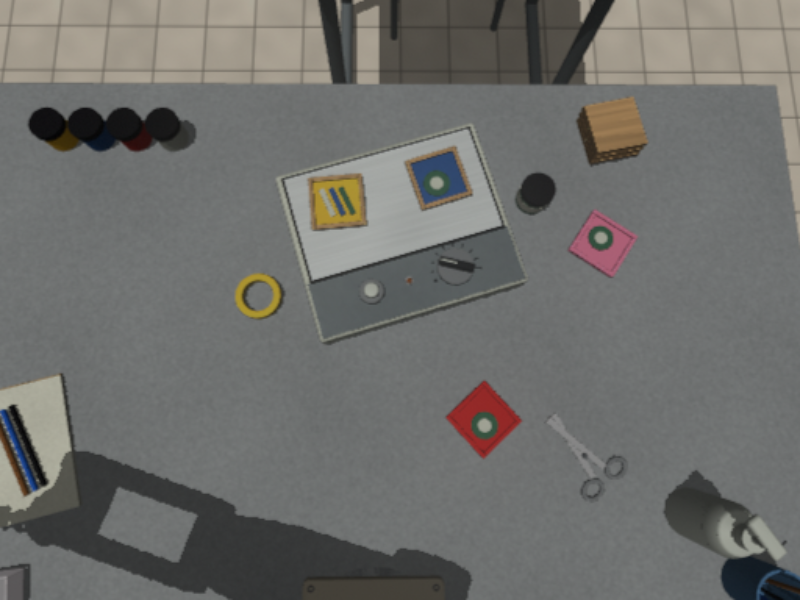

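View pics/s0.png

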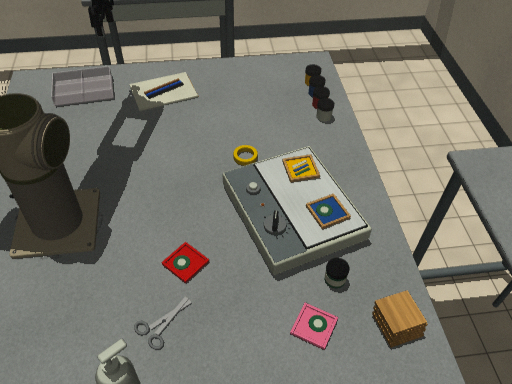

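The top view (shown at 1.5625×) has the dial at (457,263), the key at (372,290), the blue tile at (438,180), the yellow tile at (338,202), the pot at (538,190) and the tape at (259,296). Only one dial is present. The pink tile (602,243) and red tile (484,418) are look-alikes on the desk. The blue one on the plate is tile_a. Next I'll enlarge the dial and key.

```bash
python3 - <<'E'
from h import *
a=cv2.imread('pics/t0.png');b=cv2.imread('pics/s0.png')
A=cv2.resize(a[145:205,222:322],None,fx=8,fy=8,interpolation=cv2.INTER_CUBIC)[:,:800]
B=cv2.resize(b[170:245,235:335],None,fx=8,fy=8,interpolation=cv2.INTER_CUBIC)
cv2.imwrite('pics/ta.png',A);cv2.imwrite('pics/sb.png',B)
E
```

```text
(no output)
```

View pics/ta.png

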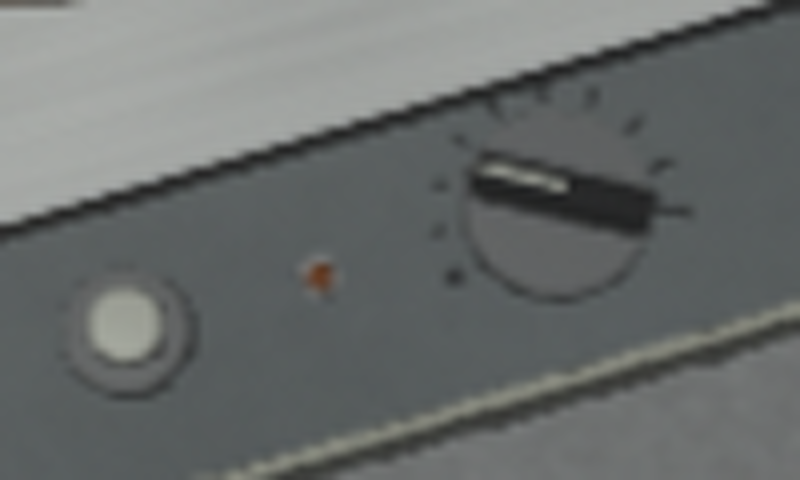

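View pics/sb.png

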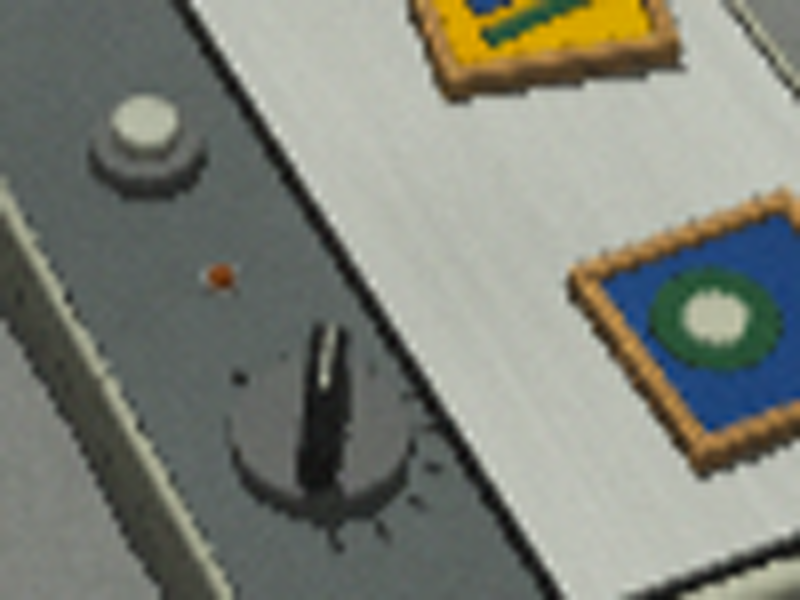

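Enlarged top crop: the off dot is at (455,277). The marks then run clockwise through (438,231), (440,185), (460,140) to the last at (690,212). The bar runs from the white-line end at (478,170) to the plain end at (650,215), so the pointer looks to be at stop 3. The key top is at (125,325). The side crop shows the key top at (146,122), the pointer end at (332,328) and the plain end at (318,455).

```bash
cat >m.py <<'E'
from h import *
s=snap('top');b=snap('side')
t=lambda u,v,z:ray(s,222+(u+.5)/8-.5,145+(v+.5)/8-.5,z)
sd=lambda u,v,z:ray(b,235+(u+.5)/8-.5,170+(v+.5)/8-.5,z)
M=np.array([t(u,v,60)[:2] for u,v in[(455,277),(438,231),(440,185),(460,140),(493,107),(543,95),(592,97),(633,126),(663,165),(680,211)]])
from scipy.optimize import least_squares as L
f=L(lambda p:np.hypot(*(M-p[:2]).T)-p[2],[550,0,38]);c=f.x[:2];print('fit',f.x)
print('marks',np.degrees(np.arctan2(*(M-c).T[::-1])).round(1))
top=[t(474,158,93),t(655,198,93)];print('bar far edge',top)
p,q=t(478,170,93),t(650,212,93);
print('bar',p,q,(p+q)/2,np.degrees(np.arctan2(*(p-q)[1::-1])))
p,q=t(485,170,93),t(568,187,93);print('line',p,q,np.degrees(np.arctan2(*(p-q)[1::-1])))
k=t(125,325,81);print('key',k,'side',sd(146,122,81));d=k[:2]-c;print(np.hypot(*d),np.degrees(np.arctan2(d[1],d[0])))
p,q=sd(332,328,93),sd(320,455,93);print('side bar',p,q,(p+q)/2,np.degrees(np.arctan2(*(p-q)[1::-1])))
print('dot side',sd(240,378,60))
E
python3 m.py
```

```text
fit [ 587.96430426 -133.17260237   38.27426383]
marks [122.9  99.4  76.7  52.2  29.5   4.9 -18.3 -42.1 -66.4 -89.9]
bar far edge [array([ 597.30737563, -104.16644623,   93.        ]), array([ 584.68006763, -158.98548854,   93.        ])]
bar [ 593.55107242 -105.30534412   93.        ] [ 580.32592623 -157.31819017   93.        ] [ 586.93849932 -131.31176714   93.        ] 75.7338929786541
line [ 593.54595862 -107.43798134   93.        ] [ 588.17616996 -132.5903178    93.        ] 77.94880391698823
key [548.14695401   2.27486853  81.        ] side [547.29984758   1.24237418  81.        ]
141.1787475231008 106.38169841295472
side bar [ 594.1774957  -107.07518961   93.        ] [ 581.87631072 -158.32686437   93.        ] [ 588.02690321 -132.70102699   93.        ] 76.50343901898319
dot side [566.15432339 -98.28229973  60.        ]
```

The bar is at about 76.5°, which is stop 2 of the marks. The dial centre is (588,-132.7) and the key is (547.7,1.8). The push goes from 76.5° to about -11°, and the dial then snaps to -19.5°. First I'll travel over with the fingers shut.

Request:
{"name": "servo_tool", "arguments": {"plan": [[[0.021,-0.034,0,0,0],[0.021,-0.034,0,0,0],[0.021,-0.034,0,0,0],[0.021,-0.034,0,0,0],[0.021,-0.034,0,0,0],[0.021,-0.034,0,0,0],[0.021,-0.034,0,0,0],[0.021,-0.034,0,0,0],[0.021,-0.034,0,0,0],[0.021,-0.034,0,0,0]]], "force": 20}}

```text
time: 1.2
tool_pos: [358.2, 240.0, 303.9]
tcp_rot: [180.0, 0.0, 165.8]
ft_force: [1.0, 0.8, 1.0]
finger_gap: 0.2
grip_force: 0.0
```

Request:
{"name": "servo_tool", "arguments": {"plan": [[[0.021,-0.034,0,0,0],[0.021,-0.034,0,0,0],[0.021,-0.034,0,0,0],[0.021,-0.034,0,0,0],[0.021,-0.034,0,0,0],[0.021,-0.034,0,0,0],[0.021,-0.034,0,0,0],[0.021,-0.034,0,0,0],[0.021,-0.034,0,0,0],[0,0,0,0,0]]]}}

```text
time: 2.2
tool_pos: [547.9, -68.4, 303.1]
tcp_rot: [-179.9, -0.0, 165.5]
ft_force: [0.3, 1.2, 0.1]
finger_gap: 0.0
grip_force: 0.0
```

Request:
{"name": "servo_tool", "arguments": {"plan": [[[0.009,-0.018,0,0,0],[0.009,-0.018,0,0,0],[0,0,-0.04,0,0],[0,0,-0.04,0,0],[0,0,-0.04,0,0],[0,0,-0.02,0,0],[0,0,0,0,0],[0,0,0,0,0]]]}}

```text
time: 3.0
tool_pos: [564.7, -100.1, 164.4]
tcp_rot: [180.0, -0.0, 165.8]
ft_force: [-0.2, -0.4, 1.2]
finger_gap: 0.2
grip_force: 0.0
```

```bash
python3 - <<'E'
from h import *
a=snap('top')['frame'];b=snap('side')['frame']
A=cv2.resize(a[135:210,222:322],(400,300),interpolation=2)
B=cv2.resize(b[165:240,235:335],(400,300),interpolation=2)
cv2.imwrite('pics/c1.png',np.hstack([A,B]));s=sense();print(s['tool_pos'],s['tcp_rot'],s['ft_force'])
E
```

```text
[ 565.94494258 -100.59151658  166.21860498] [-179.99934482    0.19376162  165.75659247] [ 0.14288763  0.42966034 -0.15593081]
```

View pics/c1.png

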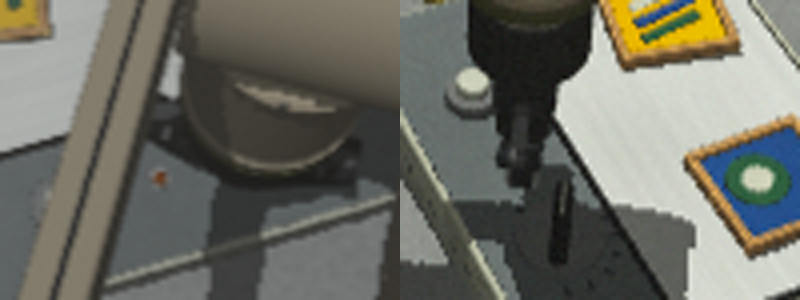

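Side crop: the fingertip is at (520,180), clear of the bar at (562,220) on its counter-clockwise side. I'll compute the waypoints.

```bash
python3 - <<'E'
import numpy as np
c=np.array([588,-132.7]);P=np.array([564.7,-100.5])
def w(th,r,o):
    a=np.radians(th);return c+r*np.array([np.cos(a),np.sin(a)])+o*np.array([-np.sin(a),np.cos(a)])
W=[w(76.5,26,24),w(76.5,26,18)]+[w(76.5-4.2*i,26,17) for i in range(1,23)]
for i,q in enumerate(W):
    d=np.round((q-P)*2)/2;P=P+d;print(i,d,P)
E
```

```text
0 [ 6.  -1.5] [ 570.7 -102. ]
1 [ 6. -1.] [ 576.7 -103. ]
2 [3. 0.] [ 579.7 -103. ]
3 [2. 1.] [ 581.7 -102. ]
4 [2.5 0. ] [ 584.2 -102. ]
5 [2.  0.5] [ 586.2 -101.5]
6 [ 2.5 -0. ] [ 588.7 -101.5]
7 [ 2.5 -0.5] [ 591.2 -102. ]
8 [ 2. -0.] [ 593.2 -102. ]
9 [ 2.5 -0.5] [ 595.7 -102.5]
10 [ 2.  -0.5] [ 597.7 -103. ]
11 [ 2. -1.] [ 599.7 -104. ]
12 [ 2. -1.] [ 601.7 -105. ]
13 [ 2. -1.] [ 603.7 -106. ]
14 [ 2. -1.] [ 605.7 -107. ]
15 [ 2.  -1.5] [ 607.7 -108.5]
16 [ 1.5 -1.5] [ 609.2 -110. ]
17 [ 1.5 -1.5] [ 610.7 -111.5]
18 [ 1.5 -2. ] [ 612.2 -113.5]
19 [ 1.5 -2. ] [ 613.7 -115.5]
20 [ 1.  -1.5] [ 614.7 -117. ]
21 [ 1.5 -2. ] [ 616.2 -119. ]
22 [ 0.5 -2.5] [ 616.7 -121.5]
23 [ 1. -2.] [ 617.7 -123.5]
```

Request:
{"name": "servo_tool", "arguments": {"plan": [[[0,0,-0.011,0,0],[0.006,-0.0015,0,-3,0],[0.006,-0.001,0,0,0],[0.003,0,0,-4.2,0],[0.002,0.001,0,-4.2,0],[0.0025,0,0,-4.2,0],[0.002,0.0005,0,-4.2,0],[0,0,0,0,0]]]}}

```text
time: 3.9
tool_pos: [586.9, -101.5, 153.4]
tcp_rot: [180.0, 0.1, 146.0]
ft_force: [-0.5, -0.1, -0.4]
finger_gap: 0.0
grip_force: 0.0
```

```bash
python3 - <<'E'
from h import *
b=snap('side')['frame']
cv2.imwrite('pics/c2.png',cv2.resize(b[165:240,235:335],(800,600),interpolation=2));s=sense();print(s['tool_pos'],s['tcp_rot'],s['ft_force'],s['wrist_torque'])
E
```

```text
[ 586.79126923 -101.55641873  153.34241433] [1.79980885e+02 5.87948390e-02 1.46094213e+02] [ 0.13002035  0.0959144  -0.41252567] [ 0.03754925  0.00136166 -0.02652017]
```

View pics/c2.png

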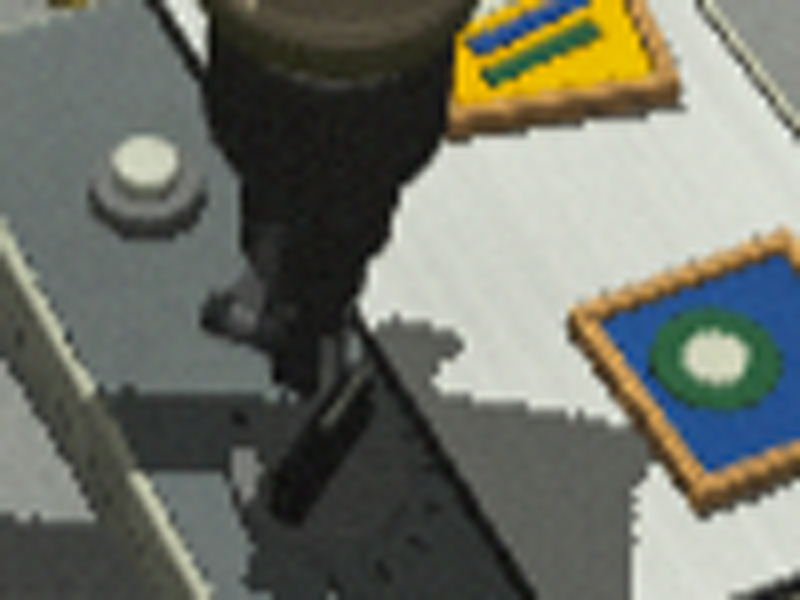

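The dial has clicked on once: its bar now runs from (280,505) to (365,375), with the finger behind the pointer end. I'll go on.

Request:
{"name": "servo_tool", "arguments": {"plan": [[[0.0025,0,0,-4.2,0],[0.0025,-0.0005,0,-4.2,0],[0.002,0,0,-4.2,0],[0.0025,-0.0005,0,-4.2,0],[0.002,-0.0005,0,-4.2,0],[0.002,-0.001,0,-4.2,0],[0.002,-0.001,0,-4.2,0],[0.002,-0.001,0,-4.2,0],[0.002,-0.001,0,-4.2,0],[0.002,-0.0015,0,-4.2,0]]]}}

```text
time: 4.95
tool_pos: [607.2, -107.7, 152.7]
tcp_rot: [-179.9, -0.1, 104.0]
ft_force: [-1.0, 2.0, 0.7]
finger_gap: -0.4
grip_force: 0.7
```

Request:
{"name": "servo_tool", "arguments": {"plan": [[[0.0015,-0.0015,0,-4.2,0],[0,0,0,0,0],[0,0,0,0,0]]]}}

```text
time: 5.25
tool_pos: [609.4, -110.1, 153.1]
tcp_rot: [180.0, 0.0, 100.0]
ft_force: [0.2, -0.4, -0.2]
finger_gap: 0.4
grip_force: 0.0
```

```bash
python3 - <<'E'
from h import *
s=snap('side');b=s['frame']
cv2.imwrite('pics/c3.png',cv2.resize(b[165:240,235:335],(800,600),interpolation=2))
for th in (28.5,4.5,-19.5):
  a=np.radians(th);e=np.array([np.cos(a),np.sin(a)])*28
  print(th,[tuple(np.round((np.array(proj(s,[588+k*e[0],-132.7+k*e[1],93]))-[235,165])*8)) for k in(1,-1)])
s=sense();print(s['tool_pos'],s['tcp_rot'],s['ft_force'],s['wrist_torque'])
E
```

```text
28.5 [(np.float64(390.0), np.float64(388.0)), (np.float64(253.0), np.float64(467.0))]
4.5 [(np.float64(406.0), np.float64(414.0)), (np.float64(238.0), np.float64(441.0))]
-19.5 [(np.float64(408.0), np.float64(442.0)), (np.float64(238.0), np.float64(412.0))]
[ 609.32807571 -110.03388215  153.0850052 ] [1.79979269e+02 1.08787673e-02 9.99261188e+01] [0.95374628 0.1936676  1.04156902] [-0.02252446 -0.02375728 -0.00732973]
```

View pics/c3.png

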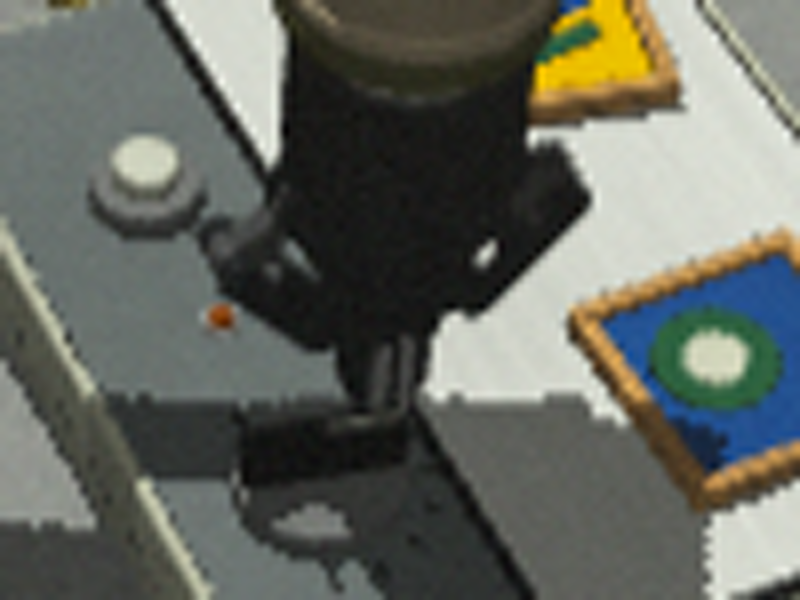

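The bar now runs about (240,440) to (405,415), which matches 4.5° (three clicks). The last click follows, then I'll back off and lift.

Request:
{"name": "servo_tool", "arguments": {"plan": [[[0.0015,-0.0015,0,-4.2,0],[0.0015,-0.002,0,-4.2,0],[0.0015,-0.002,0,-4.2,0],[0.001,-0.0015,0,-4.2,0],[0.0015,-0.002,0,-4.2,0],[0.0005,-0.0025,0,-4.2,0],[0.001,-0.002,0,-4.2,0],[0,0,0,0,0]]]}}

```text
time: 6.1
tool_pos: [617.8, -123.7, 153.0]
tcp_rot: [180.0, 0.0, 70.4]
ft_force: [0.7, -0.4, -0.1]
finger_gap: -0.0
grip_force: 0.0
```

Request:
{"name": "servo_tool", "arguments": {"plan": [[[0.003,0.01,0,0,0],[0.003,0.01,0,0,0],[0,0,0.03,0,0],[-0.015,0.025,0.01,0,0],[-0.015,0.03,0,0,0],[-0.015,0.025,0,0,0],[-0.015,0.025,0,0,0],[0,0,0,0,0],[0,0,0,0,0]]]}}

```text
time: 7.0
tool_pos: [563.7, 2.8, 193.1]
tcp_rot: [180.0, -0.0, 70.5]
ft_force: [0.7, -0.9, 0.0]
finger_gap: -0.2
grip_force: 0.0
```

```bash
python3 - <<'E'
from h import *
s=snap('side');b=s['frame']
cv2.imwrite('pics/c4.png',cv2.resize(b[165:240,235:335],(800,600),interpolation=2))
s=sense();print(s['tool_pos'],s['tcp_rot'],s['ft_force'],s['wrist_torque'])
E
```

```text
[564.04010716   2.02342565 193.17467696] [ 1.79957875e+02 -1.39471823e-03  7.04573835e+01] [ 1.11177611 -0.34984305 -0.24752819] [-0.05441729  0.01901262 -0.07359184]
```

View pics/c4.png

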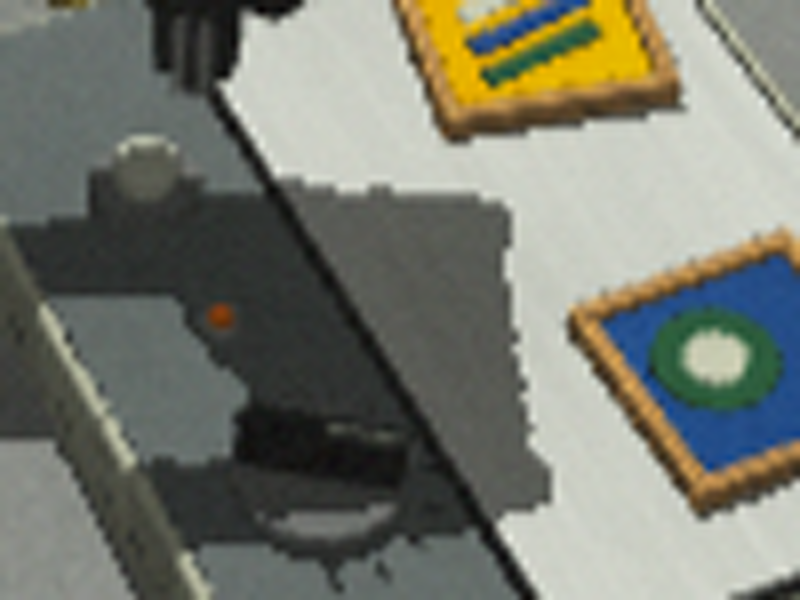

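The dial bar now runs from (238,412) to (408,442), which is -19.5° and exactly four clicks. Next is the key.

Request:
{"name": "servo_tool", "arguments": {"plan": [[[-0.008,0,0,0,0],[-0.008,0,0,0,0],[0,0,-0.02,0,0],[0,0,-0.016,0,0],[0,0,0,0,0],[0,0,-0.002,0,0],[0,0,-0.002,0,0],[0,0,-0.002,0,0],[0,0,0,0,0]]]}}

```text
time: 7.95
tool_pos: [548.2, 1.3, 151.6]
tcp_rot: [179.9, -0.0, 70.3]
ft_force: [-0.0, -1.6, 3.0]
finger_gap: 0.3
grip_force: 1.4
```

Request:
{"name": "servo_tool", "arguments": {"plan": [[[0,0,-0.001,0,0],[0,0,-0.001,0,0],[0,0,-0.001,0,0],[0,0,0,0,0],[0,0,0,0,0]]]}}

```text
time: 8.45
tool_pos: [548.3, 1.3, 148.7]
tcp_rot: [179.9, -0.0, 70.3]
ft_force: [-0.4, -2.1, 7.4]
finger_gap: 0.2
grip_force: 3.4
```

Request:
{"name": "servo_tool", "arguments": {"plan": [[[0,0,-0.001,0,0],[0,0,0,0,0],[0,0,0,0,0]]]}}

```text
time: 8.75
tool_pos: [548.3, 1.3, 148.5]
tcp_rot: [179.9, -0.0, 70.3]
ft_force: [-4.6, -2.4, 12.8]
finger_gap: -0.4
grip_force: 7.0
```

Request:
{"name": "servo_tool", "arguments": {"plan": [[[0,0,0.02,0,0],[0,0,0.04,0,0],[0,0,0.04,0,0],[-0.05,0,0.03,0,0],[-0.05,0,0.02,0,0],[0,0.04,0,0,0],[0,0.04,0,0,0],[0,0.04,0,0,0],[0,0.04,0,0,0],[0,0,0,0,0]]]}}

```text
time: 9.75
tool_pos: [457.5, 165.7, 290.7]
tcp_rot: [-179.9, -0.1, 70.6]
ft_force: [0.9, 0.3, -0.5]
finger_gap: 0.0
grip_force: 0.0
```

```bash
python3 - <<'E'
from h import *
a=snap('top')['frame'];b=snap('side')['frame']
cv2.imwrite('pics/c5.png',np.hstack([cv2.resize(a[60:240,150:390],(400,300),interpolation=2),cv2.resize(b[140:290,215:415],(400,300),interpolation=2)]))
s=sense();print(s['tool_pos'],s['ft_force'],s['time'])
E
```

```text
[457.85271265 162.45159875 290.52861625] [-0.77267299 -0.35358693  0.36662227] 9.85
```

View pics/c5.png

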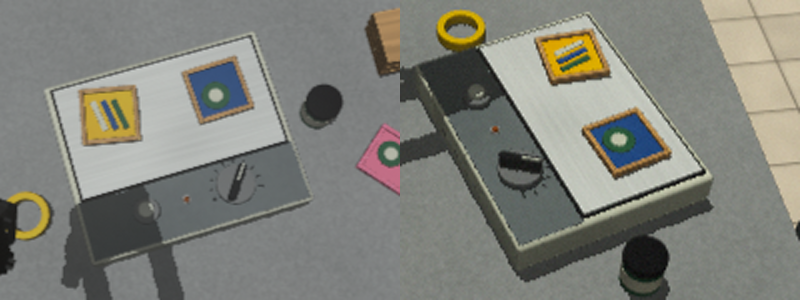

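The key bottomed out: the force rose to 12.8 N while the tool barely moved. It has been let go. In the top crop the dial's pointer is up at (240,168), four clicks on, and the tiles, pot and tape are where they stood.

```bash
python3 -c "
from h import *
print(r.hand_in())"
```

```text
the job is handed in; nothing more can be done
None
```

The dial was pushed four clicks clockwise, from stop 2 to stop 6, then the start key was pressed right down and let go; the tiles, pot and tape look unmoved, and the job is handed in, though the hand-in gave no verdict.

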